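# Hook a ring holder into the slotted upright and load the setting ring

## Task

Hang the loose yellow bracket on the empty blue upright: hook its two tabs into the slots and push it down until it is fully home and the brass catch has clicked. Let go of it, then take the steel setting ring from the foam tray and lower it gently over the bracket's square post until it lies flat on the shelf. Don't drop the ring, and leave the marker and the micrometer where they lie.

Things in the scene. Friction and masses are not known exactly. Their poses are not given: they have to be found in the camera images.
- upright: Blue steel upright, fixed: panel 100 mm wide, 172 high, 6 thick, on a foot behind it. Origin: bench height, middle of the panel's front face; z up, x INTO the panel (away from the robot), y left; may stand turned a little. Two through slots 14 mm wide centred at y = +20 and -20, z 122 to 156. A sprung brass ball catch stands 5 mm out of the face at y 0, z 124.
- used_upright: Twin upright in grey, same shape and origin, with a red bracket and dark ring fixed on it, reaching 130 mm towards the robot. Not to be used. It stands left or right of the blue one.
- seat (a point): On the blue upright's front face, midway between the slots at the level of their lower ends (122 mm above the bench). Axes as the upright's.
- latch (a joint): The blue upright's brass ball catch (16 mm ball), in m: 0 = sprung fully out, 0.007 = pressed in. Spring 6 N when out, 10 N at 5 mm. A bar on the bracket's back must be forced past it on the way down: about 5 N on the released bracket, up to 15 N if held stiffly; then it clicks out into a window above the bar.
- bracket: Loose yellow aluminium bracket, 0.4 kg, 144 mm long, standing on its flat shelf. Origin: shelf's underside, in the plane of the back plate's back face, mid-width; x the way the tabs point, z up. Back plate x -6 to 0, 64 wide, 95 high. Shelf x -130 to -6, 60 wide, 6 thick. Home on the upright its origin is 50 mm above the bench.
- tabs (a point): Back face of the bracket's plate, midway between its tabs, under their necks (bracket x 0, z 72 mm); meets seat when home. Two steel tabs 8 mm wide at y +20 and -20: neck z 72 to 80, then a hook down to z 58 at x 8.5 to 14. To enter, this point is 14 to 26 mm above seat (21 is best); then with the plate 0 to 2.5 mm off the panel push straight down.
- fin (a point): Top centre of the bracket's grip fin (bracket x -26, z 95 mm): an upright web in the middle, x -46 to -6, 12 mm thick in y, z 6 to 95. Grip the bracket here and push down here, near the plate; pushing far out on the shelf may jam.
- post_foot (a point): On the shelf's top at the foot of the bracket's square post (bracket x -95, z 6 mm); the ring's origin belongs here. Post 22 x 22 mm, 40 mm tall above the shelf, bare metal.
- tray: Low wooden tray with dark foam, fixed, 140 x 140 mm, flat foam top 20 mm above the bench; origin at the centre of its underside. The ring lies on it.
- ring: Loose steel setting ring, outer diameter 64 mm, bore 40 mm, 28 mm high, 0.4 kg, lying flat; origin at the centre of its underside, z its axis.
- marker: Bystander: red and white marker pen, 130 mm long, lying on the bench between the other things. Leave alone.
- micrometer: Bystander: blue micrometer, 125 mm long, lying on the bench ahead of the robot, to its right. Leave alone.
Not all that is in view belongs to the job. Leave any pink or red look-alike of the bracket alone.

How it is judged:
On the way:
1. The bracket hangs fully home on the blue upright with the catch clicked, let go, and the ring is not yet on it (x of tabs in the frame of seat between -0.004 and 0.002 m and y of tabs in the frame of seat between -0.005 and 0.005 m and z of tabs in the frame of seat between -0.003 and 0.003 m and angle between bracket's own z axis and vertical below 0.09 rad and angle between the x axis of bracket and the x axis of seat, either way round below 0.12 rad and value of joint latch below 0.0015 m and contact force between the fingers and bracket below 0.3 N and distance between ring and post_foot above 0.08 m), for 0.3 s.
At the end, for the whole second after the job is handed in: tabs within 3 mm in height, 5 mm sideways, 4 mm outward of seat; bracket tilt < 0.09, turn < 0.12 rad; latch < 1.5 mm; ring origin within 9 mm sideways, 4 mm in height of post_foot, flat within 0.08 rad; both at rest; marker and micrometer moved < 30 mm (x of tabs in the frame of seat between -0.004 and 0.002 m and y of tabs in the frame of seat between -0.005 and 0.005 m and z of tabs in the frame of seat between -0.003 and 0.003 m and angle between bracket's own z axis and vertical below 0.09 rad and angle between the x axis of bracket and the x axis of seat, either way round below 0.12 rad and value of joint latch below 0.0015 m and horizontal distance between ring and post_foot below 0.009 m and z of ring in the frame of post_foot between -0.004 and 0.004 m and angle between the z axis of ring and the z axis of bracket, either way round below 0.08 rad and linear speed of each of ring, bracket below 0.02 m/s and angular speed of ring below 0.15 rad/s and distance of each of marker, micrometer from where it was at the start of the episode below 0.03 m); the robot touches nothing.
It fails at once if the ring is dropped onto the bracket (falls free, faster than 0.5 m/s, near the post) (linear speed of ring above 0.5 m/s and distance between ring and post_foot below 0.1 m and contact force between the fingers and ring below 0.5 N).
It fails at once if the marker is moved by more than 30 mm (distance of marker from where it was at the start of the episode above 0.03 m).
It fails at once if the micrometer is moved by more than 30 mm (distance of micrometer from where it was at the start of the episode above 0.03 m).
It also fails if it takes over 64 s, if anything falls off the work surface, if the arm or the gripper's body presses on something with over 40 N, if the wrist force passes 120 N, or if a joint passes its speed limit or range.

## Robot

A 7-joint arm with a two-finger parallel gripper is mounted at the origin on the work surface. World frame = base frame: x ahead of the robot, y to its left, z up, the work surface at z = 0. Lengths are in m, angles in rad, forces in N, time in s.
With the tool pointing down it reaches from about 0.4 to 0.875 m from the base axis. Payload 19.3 kg.
Tool frame: the origin (TCP) lies midway between the tips of the shut fingers; the grasp point (between the pads) lies 19 mm behind it; z points along the fingers, y is the line along which they close (so a half turn about z gives the same grasp; the last joint's range is limited). The gripper opens to 85 mm and grips with 20 to 120 N. Pads are 22 mm wide; open, the fingers measure 114 mm over their backs; the gripper's body (76 mm by 85 mm) begins 54 mm behind the grasp point. The pads swing forward as they close: fully open they stand 13 mm farther back than shut.
Start: joints at [-1.376, 0.521, -0.036, 1.599, 0.021, 1.021, -0.113], TCP at [0.164, 0.603, 0.231] pointing down, gripper open.
Joint ranges: [-2.91, 2.91], [-0.3, 2.13], [-1.5, 1.42], [0.17, 2.43], [-1.26, 4.41], [0.16, 1.93], [-2.52, 2.52]. Speed limits (rad/s): [1.89, 1.89, 2.39, 2.39, 3.01, 3.01, 3.01].

## Interface

Orientations are given as [roll, pitch, yaw] about the fixed x, y, z axes, in that order (R = Rz(yaw) Ry(pitch) Rx(roll)).
In Python, from workcell import telemetry, grab_frame, calibration, bot, outline_of, landmark_of gives the robot as it stands. The module is installed in compiled form; this text tells all that it offers.
- The arm moves only by the shell command python3 -m inch 'ROWS' [FORCE]. ROWS is JSON, a list of rows, each a list of 7 numbers: the shift along the tool's x, y, z in m, then the turn, a rotation vector about the tool's x, y, z in rad, then the closure, from 0 (fully open) to 1 (shut). A call has 1 to 5 rows; each row shifts and turns the commanded pose from where the row before left it, along the tool's axes as they then stand; what a row does not reach is not made up. A row lasts 1/10 s, in which the tool goes at most 50 mm and 8.59 degrees, less where a joint would pass 70% of its speed; a pose out of reach is approached as far as the arm can. A call is refused whole if a number of a shift passes 0.05 or a number of a turn 0.15, either way. A call with a gripper value outside its range is refused whole. The fingers move at their own pace and stop on an object; FORCE is the grip in N (left out, the last holds). Time passes only in rows, so rows that do not move let the fingers close. It gives the time, the measured TCP pose, the force, the opening and the grip force at its end, in the units of the state.
- telemetry.observe(): the state, without advancing time (a new reading comes with each control period).
- grab_frame(name): name is "side" or "top" or "wrist"; returns the picture (384x512x3 uint8, red, green, blue); there is no depth.
- calibration(name): a dict with "fovy" (degrees; the focal length in pixels is half the picture's height over the tangent of half this angle, whatever the lens; pixels are square), "cx", "cy" (the principal point, pixels), "dist" ([k1, k2, p1, p2, k3] as OpenCV has them; the pictures are not rectified), "pose" (4x4, takes a point from camera to world coordinates). Camera axes: x right, y down, z forward; pixel columns grow to the right and rows downward; lengths in m; the calibration is good to about 2 mm. A picture is of the moment at which its call begins: read the wrist's pose just before it. calibration takes no time and is no camera call; for the wrist camera it gives the pose at the moment of the call.
- bot.job_done(): hands the job in; it is judged then, once.
Trained networks look in the newest picture that a camera, given by its name, has taken for a name from the list of things; names that differ only in an ending like _2 or _b are one class to them, and where a whole thing is asked for, a point or a joint stands for the part that bears it (a point fixed in the world has none). Each returns a list of dicts, best first, with "score" (0 to 1); they miss things now and then, are a little off and sometimes report something else, mostly with a low value. They report only what shows in the picture. A call takes as long as a camera call. They do not tell look-alikes from the thing itself.
- outline_of(label, camera): "region" (384x512 bool, what is visible of it) and "rect" ([left, top, right, bottom] in pixels, round what is visible of it).
- landmark_of(label, camera): "xy" ([column, row] in pixels: a listed point, or the origin of a listed thing).
The state is a dict: "clock": time; "qpos": joint angles; "qd": joint speeds; "joint_efforts": joint torques, N m; "position": TCP position; "tool_rot": TCP orientation; "force": force on the tool from outside, world axes, zero at the start; "moment": the same for the moment, N m; "grip_width": finger opening in m; "finger_force": force on a finger pad.
Only numpy, scipy, OpenCV 4.12 (cv2) and the standard library are available. Lean on these libraries where they do the work, as an engineer would, in place of code of your own. Each camera call takes 0.05 s, during which the arm holds its last target. There are 200 camera calls.

## Working session

There is one attempt and no reset: what is moved stays moved. The work goes in short steps, Python scripts to look and compute and a shell command to move; the robot and the scene stay as the last step left them, time stands still between calls to the robot, and variables do not carry over. Pictures are saved under pics/ and viewed, at most 10 in all, crops included, and the job is handed in when it is done.

```bash
mkdir -p pics
cat > h.py <<'E'
import numpy as np, cv2
from workcell import telemetry, grab_frame, calibration, bot, outline_of, landmark_of
def K(c):
    f=192/np.tan(np.radians(c['fovy'])/2); return np.array([[f,0,c['cx']],[0,f,c['cy']],[0,0,1.]])
def ray(c,uv):
    p=cv2.undistortPoints(np.array([[uv]],float),K(c),np.array(c['dist']))[0,0]
    T=np.array(c['pose']); return T[:3,3],T[:3,:3]@np.array([p[0],p[1],1])
def onz(c,uv,z):
    o,d=ray(c,uv); return o+d*(z-o[2])/d[2]
def proj(c,P):
    T=np.linalg.inv(np.array(c['pose'])); r=cv2.Rodrigues(T[:3,:3])[0]
    return cv2.projectPoints(np.array(P,float).reshape(-1,1,3),r,T[:3,3],K(c),np.array(c['dist']))[0][:,0]
def tri(obs):
    A=np.zeros((3,3));b=np.zeros(3)
    for c,uv in obs:
        o,d=ray(c,uv);d=d/np.linalg.norm(d);M=np.eye(3)-np.outer(d,d);A+=M;b+=M@o
    return np.linalg.solve(A,b)
def snap(n,f): 
    c=calibration(n); im=grab_frame(n); cv2.imwrite(f'pics/{f}.png',im[:,:,::-1]); return c,im
E
python3 - <<'E'
from h import *
import h
s=telemetry.observe(); print(s)
ims=[]
for n in ['top','side']:
    c,im=snap(n,n+'0'); ims.append(im)
    print(n,np.round(np.array(c['pose']),3).tolist(),c['fovy'])
    for l in ['bracket','fin','tabs','post_foot','seat','upright','used_upright','ring','tray','latch','marker','micrometer']:
        r=landmark_of(l,n); 
        print(l,[(np.round(x['xy']).tolist(),round(x['score'],2)) for x in r][:4])
E
```

```text
{'clock': 0.0, 'qpos': array([-1.37619575,  0.52198649, -0.03632406,  1.59998198,  0.0211988 ,
        1.02110385, -0.11281102]), 'qd': array([ 1.64164019e-04,  3.88129768e-04, -9.12639391e-06,  9.59593313e-04,
       -1.75470245e-03,  1.25803808e-03, -7.96523635e-04]), 'joint_efforts': array([ 2.69794953e-03, -9.27134228e+01,  1.98129728e+00, -3.69925046e+01,
        1.79754454e-02,  8.52002209e-03, -2.98906696e-05]), 'position': array([0.16352422, 0.60289159, 0.23075224]), 'tool_rot': array([-3.14050074e+00,  7.85275359e-05,  2.87676712e+00]), 'force': array([0.70842265, 0.84794858, 0.31337216]), 'moment': array([-0.04573903, -0.0387492 ,  0.01899074]), 'finger_force': 0.0, 'grip_width': 0.08550577727216419}
top [[-0.022, -0.99, 0.141, 0.305], [-1.0, 0.023, 0.008, -0.107], [-0.011, -0.141, -0.99, 1.231], [0.0, 0.0, 0.0, 1.0]] 48.968739629585805
bracket [([333.0, 181.0], 0.81), ([404.0, 248.0], 0.79), ([330.0, 272.0], 0.73), ([358.0, 141.0], 0.63)]
fin [([325.0, 277.0], 0.92), ([342.0, 186.0], 0.79), ([371.0, 138.0], 0.73), ([405.0, 242.0], 0.64)]
tabs [([412.0, 244.0], 0.98), ([363.0, 138.0], 0.94), ([338.0, 272.0], 0.88), ([337.0, 176.0], 0.8)]
post_foot [([332.0, 216.0], 0.95), ([382.0, 170.0], 0.66), ([376.0, 229.0], 0.66), ([295.0, 277.0], 0.59)]
seat [([172.0, 133.0], 0.82)]
upright [([180.0, 143.0], 0.63), ([332.0, 215.0], 0.54)]
used_upright [([266.0, 132.0], 0.8)]
ring [([122.0, 201.0], 0.54)]
tray [([122.0, 201.0], 0.79)]Traceback (most recent call last):
  File "<stdin>", line 9, in <module>
ValueError: it knows: bracket, fin, marker, micrometer, post_foot, ring, seat, tabs, tray, upright, used_upright
```

View pics/top0.png

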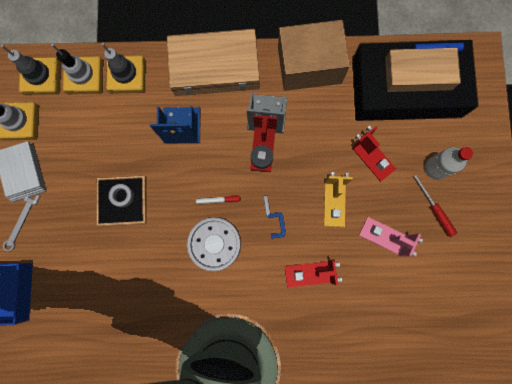

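Top view: yellow bracket at about (336,200), with tabs at the top near (337,176). Look-alikes are the red brackets (373,155) and (312,274), the pink one (390,237), and the red one fixed on the grey upright (264,140). The blue upright is at (178,125), the ring in its tray at (120,195), the marker at (218,200) and the micrometer at (276,217). I choose the yellow one.

Run:
```python
from h import *
ct,im=snap('top','top1')
Z=dict(bracket=0,fin=.095,tabs=.072,post_foot=.006,seat=.122,upright=0,ring=.02)
L={}
for l in Z:
    print('top',l,[(np.round(x['xy'],1).tolist(),round(x['score'],2),np.round(onz(ct,x['xy'],Z[l]),3)[:2].tolist()) for x in landmark_of(l,'top')][:4])
cv2.imwrite('pics/crop1.png',np.hstack([cv2.resize(im[90:150,140:220,::-1],None,fx=5,fy=5,interpolation=2),cv2.resize(im[170:230,300:380,::-1],None,fx=5,fy=5,interpolation=2)]))
cs,im=snap('side','side0')
print(np.round(np.array(cs['pose']),3).tolist())
for l in Z:
    print('side',l,[(np.round(x['xy'],1).tolist(),round(x['score'],2),np.round(onz(cs,x['xy'],Z[l]),3)[:2].tolist()) for x in landmark_of(l,'side')][:5])
```

```text
top bracket [([356.3, 144.7], 0.95, [0.625, -0.39]), ([403.3, 249.4], 0.78, [0.313, -0.508]), ([331.5, 268.9], 0.65, [0.262, -0.299]), ([334.8, 181.6], 0.58, [0.515, -0.321])]
top fin [([405.5, 244.6], 0.9, [0.325, -0.483]), ([341.9, 184.0], 0.77, [0.492, -0.323]), ([325.5, 275.1], 0.73, [0.249, -0.268]), ([370.5, 140.6], 0.57, [0.611, -0.408])]
top tabs [([338.0, 178.5], 0.84, [0.512, -0.318]), ([365.8, 136.0], 0.84, [0.631, -0.401]), ([338.0, 273.0], 0.84, [0.253, -0.305]), ([412.5, 243.6], 0.59, [0.328, -0.51])]
top post_foot [([374.7, 230.7], 0.98, [0.368, -0.428]), ([381.1, 169.9], 0.76, [0.546, -0.457]), ([332.8, 215.8], 0.69, [0.414, -0.309]), ([297.7, 278.3], 0.62, [0.238, -0.201])]
top seat [([172.4, 133.3], 0.77, [0.638, 0.134])]
top upright [([183.0, 144.9], 0.56, [0.638, 0.129])]
top ring [([123.4, 198.1], 0.7, [0.478, 0.297])]
[[0.999, -0.028, 0.019, 0.434], [-0.034, -0.791, 0.612, -0.817], [-0.002, -0.612, -0.791, 1.005], [0.0, 0.0, 0.0, 1.0]]
side bracket [([319.7, 298.9], 0.89, [0.633, -0.404]), ([188.3, 267.2], 0.89, [0.265, -0.294]), ([276.2, 274.1], 0.8, [0.518, -0.324]), ([209.9, 338.5], 0.75, [0.334, -0.502])]
side fin [([182.0, 244.6], 0.98, [0.259, -0.274]), ([204.7, 320.1], 0.81, [0.33, -0.487]), ([319.7, 287.4], 0.6, [0.618, -0.412]), ([267.3, 258.6], 0.57, [0.49, -0.324])]
side tabs [([277.1, 260.7], 0.79, [0.518, -0.319]), ([203.8, 335.6], 0.67, [0.326, -0.517]), ([322.3, 284.9], 0.64, [0.631, -0.395]), ([184.5, 254.9], 0.6, [0.264, -0.293])]
side post_foot [([185.5, 237.5], 0.93, [0.251, -0.196]), ([245.9, 267.6], 0.71, [0.432, -0.303]), ([293.2, 316.6], 0.69, [0.554, -0.453]), ([222.5, 314.2], 0.58, [0.366, -0.44])]
side seat [([301.4, 133.4], 0.56, [0.629, 0.124])]
side upright [([255.5, 182.1], 0.73, [0.473, 0.02]), ([299.6, 156.6], 0.69, [0.636, 0.134])]
side ring [([254.6, 121.8], 0.76, [0.48, 0.303])]
```

View pics/crop1.png

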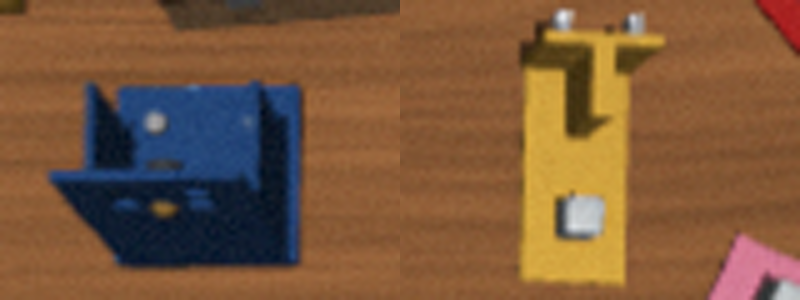

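View pics/side0.png

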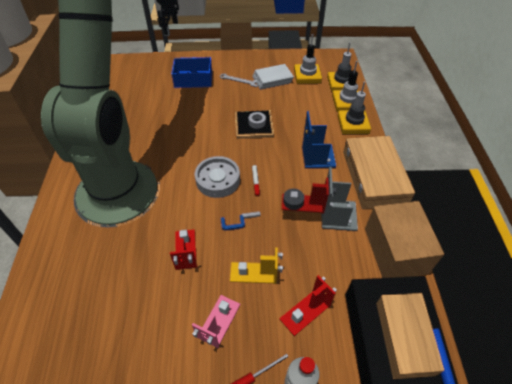

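```bash
python3 - <<'E'
from h import *
from scipy.spatial.transform import Rotation as Ro
s=telemetry.observe();c=calibration('wrist');R=Ro.from_euler('xyz',s['tool_rot']).as_matrix()
T=np.array(c['pose']);print(np.round(R.T@(T[:3,3]-s['position']),3),np.round(R.T@T[:3,:3],2).tolist(),c['fovy'])
E
python3 -m inch '[[0,0,-0.025,0,0,-0.122,0],[0,0,-0.025,0,0,-0.122,0],[-0.031,-0.030,0,0,0,0,0],[-0.031,-0.030,0,0,0,0,0],[-0.031,-0.030,0,0,0,0,0]]'
python3 -m inch '[[-0.031,-0.030,0,0,0,0,0],[-0.031,-0.030,0,0,0,0,0],[-0.031,-0.030,0,0,0,0,0],[-0.031,-0.030,0,0,0,0,0],[-0.031,-0.030,0,0,0,0,0]]'
```

```text
[ 0.078 -0.001 -0.141] [[0.0, -0.95, -0.3], [1.0, 0.0, 0.0], [-0.0, -0.3, 0.95]] 71.53581067353608
clock: 1.8
position: [0.2556, 0.5101, 0.2814]
tool_rot: [3.141, 0.0, 3.121]
force: [1.3, 1.4, -0.1]
grip_width: 0.0856
finger_force: 0.0
clock: 2.3
position: [0.4076, 0.3567, 0.2815]
tool_rot: [3.141, 0.0, 3.121]
force: [0.8, 1.1, -0.5]
grip_width: 0.0853
finger_force: 0.0
```

```bash
python3 -m inch '[[-0.02,-0.043,0,0,0,0,0],[-0.02,-0.043,0,0,0,0,0],[0,-0.049,0,0,0,0,0],[0,-0.049,0,0,0,0,0],[0,-0.049,0,0,0,0,0]]' | sed -n 2,3p
python3 -m inch '[[0,-0.049,0,0,0,0,0],[0,-0.049,0,0,0,0,0],[0,-0.049,0,0,0,0,0],[0,-0.049,0,0,0,0,0],[0,-0.049,0,0,0,0,0]]'| sed -n 2,3p
python3 -m inch '[[0,-0.049,0,0,0,0,0],[0,-0.049,0,0,0,0,0],[0,-0.049,0,0,0,0,0],[0,-0.049,0,0,0,0,0],[0,0,0,0,0,0,0]]'| sed -n 2,3p
cat >> h.py <<'E'
def wl(labels,Z):
    c,im=snap('wrist','w%d'%int(telemetry.observe()['clock']*100))
    for l in labels:
        print(l,[(np.round(x['xy'],1).tolist(),round(x['score'],2),np.round(onz(c,x['xy'],Z[l]),4)[:2].tolist()) for x in landmark_of(l,'wrist')][:3])
    return c,im
E
python3 - <<'E'
from h import *
Z=dict(bracket=0,fin=.095,tabs=.072,post_foot=.006)
c,im=wl(Z,Z); s=telemetry.observe();print(s['position'],s['tool_rot'],s['clock'],s['qpos'])
E
ls pics
```

```text
position: [0.4414, 0.1223, 0.2814]
tool_rot: [3.141, 0.0, 3.121]
position: [0.4362, -0.1226, 0.2817]
tool_rot: [3.142, 0.001, 3.121]
position: [0.4307, -0.3226, 0.2813]
tool_rot: [-3.139, -0.0, 3.114]
bracket [([210.8, 265.3], 0.97, [0.6361, -0.404]), ([126.5, 87.7], 0.7, [0.3246, -0.5093]), ([266.3, 34.1], 0.65, [0.259, -0.2978])]
fin [([192.4, 292.1], 0.91, [0.6184, -0.4164]), ([255.4, 211.5], 0.84, [0.4908, -0.3198]), ([110.8, 89.4], 0.66, [0.3321, -0.4861])]
tabs [([206.0, 289.7], 0.91, [0.6328, -0.4009]), ([102.3, 85.9], 0.76, [0.326, -0.5078]), ([255.9, 218.6], 0.74, [0.5115, -0.3192])]
post_foot [([174.7, 231.3], 0.8, [0.5621, -0.4606]), ([255.6, 148.4], 0.75, [0.4214, -0.3168]), ([182.6, 114.5], 0.63, [0.3666, -0.4264])]
[ 0.4328479  -0.31541645  0.28135527] [3.14110518e+00 1.59064964e-04 3.12238773e+00] 4.05 [ 0.22280473  0.34417969  0.38930021  1.79062995 -0.14999714  1.03584682
  2.21984215]
crop1.png
side0.png
top0.png
top1.png
w380.png
```

View pics/w380.png

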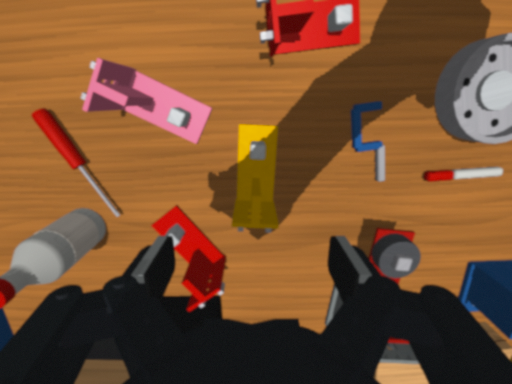

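Run:
```python
from h import *
c=calibration('wrist'); im=cv2.imread('pics/w380.png')
h=cv2.cvtColor(im,cv2.COLOR_BGR2HSV); m=cv2.inRange(h,(18,110,60),(35,255,255))
m[:,:200]=0;m[:,320:]=0
# shelf edges at z=.006 for rows behind fin
for r in range(130,190,6):
    x=np.where(m[r])[0]
    if len(x): print(r,x.min(),x.max(),onz(c,(x.min(),r),.006).round(4)[:2],onz(c,(x.max(),r),.006).round(4)[:2])
```

```text
130 238 278 [ 0.3947 -0.3355] [ 0.3958 -0.274 ]
136 238 277 [ 0.4039 -0.3358] [ 0.405  -0.2754]
142 237 277 [ 0.4131 -0.3377] [ 0.4143 -0.2753]
148 237 277 [ 0.4225 -0.338 ] [ 0.4237 -0.2752]
154 237 276 [ 0.432  -0.3383] [ 0.4331 -0.2767]
160 237 276 [ 0.4417 -0.3386] [ 0.4428 -0.2766]
166 237 275 [ 0.4514 -0.339 ] [ 0.4525 -0.2781]
172 237 275 [ 0.4613 -0.3393] [ 0.4624 -0.2781]
178 236 274 [ 0.4713 -0.3413] [ 0.4725 -0.2796]
184 236 274 [ 0.4815 -0.3416] [ 0.4826 -0.2795]
```

The wrist view shows the yellow bracket at (257,180), with its tabs at (255,230). The reds at (195,255) and (310,25) and the pink at (150,100) are left aside. The arm was still settling in that frame, so I refine now that it is at rest.

Run:
```python
from h import *
Z=dict(fin=.095,tabs=.072,post_foot=.006)
c,im=wl(Z,Z); s=telemetry.observe();print(s['position'],s['tool_rot'],s['clock'])
h=cv2.cvtColor(im,cv2.COLOR_RGB2HSV); m=cv2.inRange(h,(18,110,60),(35,255,255))
m[:,:200]=0;m[:,320:]=0
P=[]
for r in range(132,190,3):
    x=np.where(m[r])[0]; P.append((onz(c,(x.min(),r),.006)+onz(c,(x.max()+1,r),.006))[:2]/2)
P=np.array(P);f=np.polyfit(P[:,0],P[:,1],1);print('yaw',f[0],'y at .491',np.polyval(f,.491))
```

```text
fin [([287.2, 7.4], 0.89, [0.2562, -0.2739]), ([185.2, 288.2], 0.77, [0.6143, -0.4171]), ([102.3, 91.2], 0.72, [0.3374, -0.4894])]
tabs [([197.3, 289.3], 0.86, [0.6348, -0.4052]), ([262.7, 15.8], 0.83, [0.2576, -0.2994]), ([250.2, 218.9], 0.74, [0.5142, -0.3189])]
post_foot [([177.1, 112.9], 0.88, [0.3672, -0.427]), ([250.4, 148.9], 0.84, [0.4243, -0.317]), ([332.6, 18.8], 0.76, [0.244, -0.1993])]
[ 0.43282715 -0.3158427   0.28150821] [3.14151548e+00 4.08437203e-04 3.12207852e+00] 4.25
yaw -0.06792435212220799 y at .491 -0.31950212910072884
```

```bash
python3 -m inch '[[-0.029,0,0.03,0,0,0.03,0],[-0.029,0,0.03,0,0,0,0],[0,0,0.04,0,0,0,0],[0,0,0.04,0,0,0,0],[0,0,0.04,0,0,0,0]]' 80
python3 -m inch '[[0,0,0.025,0,0,0,0],[0,0,0.018,0,0,0,0],[0,0,0,0,0,0,0.3],[0,0,0,0,0,0,1],[0,0,0,0,0,0,1]]' 80
python3 -m inch '[[0,0,0,0,0,0,1],[0,0,0,0,0,0,1],[0,0,0,0,0,0,1],[0,0,0,0,0,0,1],[0,0,0,0,0,0,1]]' 80
```

```text
clock: 4.75
position: [0.4907, -0.3181, 0.0999]
tool_rot: [-3.141, 0.0, 3.092]
force: [1.3, -0.7, -0.1]
grip_width: 0.0855
finger_force: 0.0
clock: 5.25
position: [0.4911, -0.3189, 0.0596]
tool_rot: [-3.141, 0.002, 3.091]
force: [0.0, -0.2, -0.3]
grip_width: 0.0439
finger_force: 0.0
clock: 5.75
position: [0.4908, -0.3189, 0.0591]
tool_rot: [-3.141, 0.001, 3.091]
force: [-0.7, 0.4, 7.2]
grip_width: 0.0113
finger_force: 79.7
```

Gripped (11 mm wide, 80 N). Next I lift, and measure the blue upright from the top and side pictures.

```bash
python3 -m inch '[[0,0,-0.03,0,0,0,1],[0,0,-0.045,0,0,0,1],[0,0,-0.045,0,0,0,1],[0,0,-0.045,0,0,0,1],[0,0,-0.045,0,0,0,1]]' 80
python3 - <<'E'
from h import *
ct=calibration('top');cs=calibration('side')
print(onz(ct,(150,124.4),.172),onz(ct,(191,127.6),.172))
def box(x,y,a):
    L=[(0,s*.05,z) for s,z in((1,0),(1,.172),(-1,.172),(-1,0))]
    for yc in(.02,-.02): L+=[(0,yc+s*.007,z) for s,z in((1,.122),(1,.156),(-1,.156),(-1,.122))]
    P=np.array(L);R=np.array([[np.cos(a),-np.sin(a),0],[np.sin(a),np.cos(a),0],[0,0,1]]);return P@R.T+[x,y,0]
def over(im,c,uv0,s,P):
    u,v=uv0;k=cv2.resize(im[v:v+75,u:u+100],None,fx=s,fy=s,interpolation=2)
    q=(proj(c,P)-uv0+.5)*s
    for i in(0,4,8): cv2.polylines(k,[np.int32(q[i:i+4].round())],True,(0,255,0),1)
    return k
T=cv2.imread('pics/top1.png');S=cv2.imread('pics/side0.png')
p=box(.637,.130,-.06)
k0=over(T,ct,(130,90),4,p);k1=over(S,cs,(270,100),4,p)
cv2.imwrite('pics/fit1.png',np.vstack([np.hstack([k0,k1]),np.hstack([cv2.resize(T[90:165,130:230],None,fx=4,fy=4,interpolation=2),cv2.resize(S[100:175,270:370],None,fx=4,fy=4,interpolation=2)])]))
E
```

```text
clock: 6.25
position: [0.4899, -0.3184, 0.2702]
tool_rot: [3.141, -0.0, 3.091]
force: [0.8, 0.0, -3.9]
grip_width: 0.0111
finger_force: 78.9
[0.64816106 0.18176865 0.172     ] [0.63704503 0.07512488 0.172     ]
```

View pics/fit1.png

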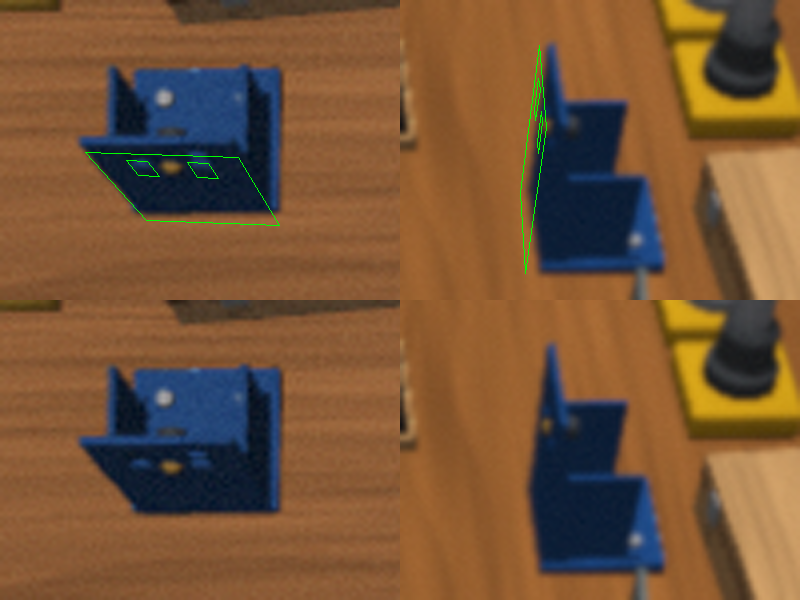

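Crop: the model outline sits about 10 mm too near the robot. The panel's bottom front edge runs from (135,212) to (278,212) in the top crop, and the ball is at (171,166). I fit to these corners.

```bash
cat > fit.py <<'E'
from h import *
from scipy.optimize import least_squares
ct=calibration('top');cs=calibration('side')
def W(p,P):
    x,y,a=p;R=np.array([[np.cos(a),-np.sin(a),0],[np.sin(a),np.cos(a),0],[0,0,1]]);return np.array(P)@R.T+[x,y,0]
L=[(0,s*.05,z) for s,z in((1,0),(1,.172),(-1,.172),(-1,0))]
for yc in(.02,-.02): L+=[(0,yc+s*.007,z) for s,z in((1,.122),(1,.156),(-1,.156),(-1,.122))]
def over(im,c,uv0,s,P):
    u,v=uv0;k=cv2.resize(im[v:v+75,u:u+100],None,fx=s,fy=s,interpolation=2)
    q=(proj(c,P)-uv0+.5)*s
    for i in(0,4,8): cv2.polylines(k,[np.int32(q[i:i+4].round())],True,(0,255,0),1)
    return k
E
python3 - <<'E'
from fit import *
top=[((135,212),L[0]),((278,212),L[3]),((81,147),L[1]),((171,166),(-.002,0,.124))]
sid=[((140,270),L[3]),((150,45),L[2]),((147,125),(-.002,0,.124))]
f=lambda p:np.r_[(proj(ct,W(p,[b for a,b in top]))-np.array([(130+a[0]/4-.5,90+a[1]/4-.5) for a,b in top])).ravel(),
 (proj(cs,W(p,[b for a,b in sid]))-np.array([(270+a[0]/4-.5,100+a[1]/4-.5) for a,b in sid])).ravel()]
r=least_squares(f,[.64,.13,0],loss='soft_l1');print(r.x,f(r.x).round(1))
T=cv2.imread('pics/top1.png');S=cv2.imread('pics/side0.png')
cv2.imwrite('pics/fit2.png',np.hstack([over(T,ct,(130,90),4,W(r.x,L)),over(S,cs,(270,100),4,W(r.x,L))]))
E
```

```text
[ 0.64507785  0.13413379 -0.00991839] [ 1.3  0.3 -1.1 -0.1 -0.7 -0.9  0.   0.2 -0.8 -0.2  2.3 19.6 -1.   0.1]
```

View pics/fit2.png

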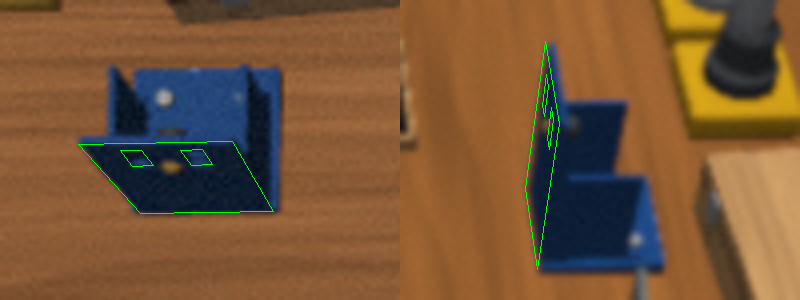

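```bash
python3 - <<'E'
from fit import *
top=[((135,212),L[0]),((278,213),L[3]),((81,147),L[1]),((241,153),L[2]),((171,166),(-.002,0,.124))]
sid=[((140,270),L[3]),((150,45),L[1]),((130,190),L[0]),((147,125),(-.002,0,.124))]
f=lambda p:np.r_[(proj(ct,W(p,[b for a,b in top]))-np.array([(130+a[0]/4-.5,90+a[1]/4-.5) for a,b in top])).ravel(),
 (proj(cs,W(p,[b for a,b in sid]))-np.array([(270+a[0]/4-.5,100+a[1]/4-.5) for a,b in sid])).ravel()]
r=least_squares(f,[.64,.13,0],loss='soft_l1');print(r.x,f(r.x).round(1))
E
python3 -m inch '[[-0.01,0.048,0,0,0,0,1],[-0.01,0.048,0,0,0,0,1],[0,0.049,0,0,0,0,1],[0,0.049,0,0,0,0,1],[0,0.049,0,0,0,0,1]]' 80
python3 -m inch '[[0,0.049,0,0,0,0,1],[0,0.049,0,0,0,0,1],[0,0.049,0,0,0,0,1],[0,0.02,0,0,0,0,1],[0,0,0,0,0,0,1]]' 80
```

```text
[ 0.64538596  0.13229136 -0.04206122] [ 2.  -0.3 -0.5  0.   0.1 -1.6 -1.5 -2.4  0.7  0.1 -1.1  0.2 -0.6 -0.5
 -0.7 -0.1 -0.8  0.4]
clock: 6.75
position: [0.5223, -0.0751, 0.2684]
tool_rot: [3.142, -0.0, 3.091]
force: [2.1, -0.5, -4.1]
grip_width: 0.0112
finger_force: 79.2
clock: 7.25
position: [0.5308, 0.0934, 0.268]
tool_rot: [3.141, -0.001, 3.096]
force: [-0.6, -1.1, -4.4]
grip_width: 0.0108
finger_force: 79.4
```

Run:
```python
from h import *
s=telemetry.observe();print(s['position'],s['tool_rot'])
D={}
for n in('top','side','wrist'):
    c,im=snap(n,n+'_hold')
    for l in('tabs','post_foot','fin','seat'):
        for x in landmark_of(l,n)[:6]:
            o,d=ray(c,x['xy']); 
            z={'tabs':.281,'post_foot':.215,'fin':.304,'seat':.122}[l]; w=onz(c,x['xy'],z)
            if w[1]>0.03 and w[1]<.3: D.setdefault(l,[]).append((c,x['xy'])); print(n,l,np.round(x['xy'],1),round(x['score'],2),w.round(4))
for l in D:
    if len(D[l])>1: print(l,tri(D[l]).round(4))
```

```text
[0.530781   0.09343887 0.26801955] [ 3.14076216e+00 -6.91279199e-04  3.09577345e+00]
top tabs [175.1 146.7] 0.71 [0.5581 0.0932 0.281 ]
top post_foot [181.3 195.1] 0.7 [0.4541 0.0913 0.215 ]
top seat [172.4 131.9] 0.93 [0.6418 0.1343 0.122 ]
side tabs [283.  102.4] 0.89 [0.555 0.089 0.281]
side post_foot [252.3 119.1] 0.79 [0.4645 0.094  0.215 ]
side fin [274.   98.4] 0.91 [0.5268 0.0791 0.304 ]
side seat [303.8 134.1] 0.79 [0.6367 0.1206 0.122 ]
wrist tabs [251.7 285.4] 0.7 [0.5538 0.0876 0.281 ]
wrist fin [252.7 271.9] 0.71 [0.5284 0.0892 0.304 ]
wrist seat [289.1 258.2] 0.86 [0.6397 0.1302 0.122 ]
tabs [0.556  0.0902 0.2805]
post_foot [0.4594 0.092  0.2154]
seat [0.6425 0.1329 0.1137]
fin [0.5294 0.0883 0.2987]
```

Run:
```python
import cv2,numpy as np
a=cv2.imread('pics/wrist_hold.png');b=cv2.imread('pics/side_hold.png')[60:200,220:420];t=cv2.imread('pics/top_hold.png')[60:200,80:280]
r=lambda k:cv2.resize(k,(400,280),interpolation=2)
cv2.imwrite('pics/m1.png',np.vstack([np.hstack([r(b),r(t)]),np.hstack([cv2.resize(a,(400,300)),np.zeros((300,400,3),np.uint8)])]))
```

```text
(no output)
```

View pics/m1.png

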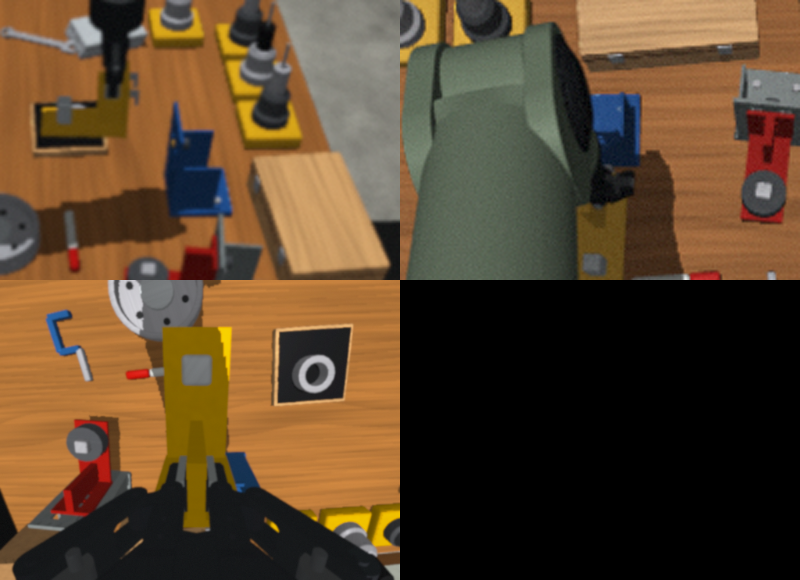

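The bracket is held level with its tabs at (0.556, 0.091, 0.281), which agrees with the grip. Seat is at about (0.643, 0.133). Moving to just in front of the panel, 21 mm high.

```bash
python3 -m inch '[[-0.013,0.011,0.035,0,0,-0.01,1],[-0.013,0.011,0.035,0,0,0,1],[-0.013,0.011,0.035,0,0,0,1],[-0.013,0.0105,0.033,0,0,0,1],[0,0,0,0,0,0,1]]' 80
python3 - <<'E'
from fit import *
D={}
for n in('top','side','wrist'):
    c,im=snap(n,n+'_pre')
    for l in('tabs','seat'):
        for x in landmark_of(l,n)[:6]:
            w=onz(c,x['xy'],{'tabs':.143,'seat':.122}[l])
            if w[1]>0.03 and w[1]<.3: print(n,l,np.round(x['xy'],1),round(x['score'],2),w.round(4))
s=telemetry.observe();print(s['position'],s['tool_rot'],s['force'])
S=cv2.imread('pics/side_pre.png');T=cv2.imread('pics/top_pre.png');w=cv2.imread('pics/wrist_pre.png')
k=np.hstack([over(S,cs,(255,95),4,W((.645,.1325,-.035),L)),over(T,ct,(130,90),4,W((.645,.1325,-.035),L))])
cv2.imwrite('pics/m2.png',np.vstack([k,cv2.resize(w[220:360,60:460],(800,280))]))
E
```

```text
clock: 8.5
position: [0.584, 0.132, 0.1257]
tool_rot: [-3.14, -0.005, 3.102]
force: [-1.0, 0.3, -3.0]
grip_width: 0.0112
finger_force: 79.4
top tabs [170.3 139.5] 0.59 [0.6148 0.1352 0.143 ]
top seat [171.4 132.7] 0.79 [0.6397 0.137  0.122 ]
top seat [179.9 149.8] 0.23 [0.5915 0.1137 0.122 ]
side tabs [296.  130.5] 0.96 [0.6083 0.1161 0.143 ]
side seat [306.8 131.5] 0.9 [0.6482 0.1328 0.122 ]
wrist tabs [251.2 285.2] 0.9 [0.609  0.1289 0.143 ]
wrist tabs [250.2 272.9] 0.29 [0.6005 0.1287 0.143 ]
wrist seat [257.2 306.5] 0.96 [0.6435 0.1318 0.122 ]
[0.58530794 0.13093342 0.13120549] [3.14104441e+00 1.16495518e-03 3.10056492e+00] [-0.15445108 -0.32026    -4.34772054]
```

View pics/m2.png

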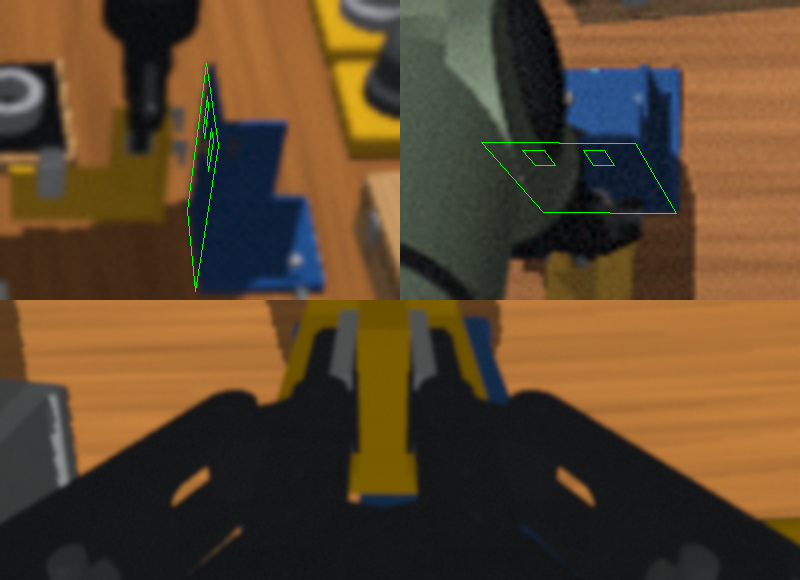

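Side crop: tabs at (178,130) in front of the panel and at slot height. The bracket needs about 4 mm to the left, then straight in.

```bash
python3 -m inch '[[-0.005,0.004,0,0,0,0,1],[-0.006,0,0,0,0,0,1],[-0.006,0,0,0,0,0,1],[-0.004,0,0,0,0,0,1],[0,0,0,0,0,0,1]]' 80
python3 -m inch '[[-0.003,0,0,0,0,0,1],[-0.003,0,0,0,0,0,1],[0,0,0,0,0,0,1]]' 80
```

```text
clock: 9.45
position: [0.6068, 0.1339, 0.1301]
tool_rot: [-3.141, 0.0, 3.1]
force: [-0.2, 0.3, -4.3]
grip_width: 0.0108
finger_force: 79.4
clock: 9.75
position: [0.6126, 0.1338, 0.1303]
tool_rot: [-3.142, 0.0, 3.101]
force: [-1.1, -0.4, -3.2]
grip_width: 0.0111
finger_force: 79.4
```

```bash
python3 -m inch '[[-0.002,0,0,0,0,0,1],[-0.001,0,0,0,0,0,1],[0,0,0,0,0,0,1]]' 80
python3 -m inch '[[-0.001,0,0,0,0,0,1],[-0.001,0,0,0,0,0,1],[0,0,0,0,0,0,1]]' 80
python3 -m inch '[[-0.001,0,0,0,0,0,1],[0,0,0,0,0,0,1]]' 80
```

```text
clock: 10.05
position: [0.6153, 0.1337, 0.1303]
tool_rot: [-3.142, 0.0, 3.101]
force: [0.2, -0.4, -3.6]
grip_width: 0.0112
finger_force: 79.4
clock: 10.35
position: [0.6173, 0.1337, 0.1303]
tool_rot: [-3.142, 0.0, 3.101]
force: [0.1, -0.1, -3.8]
grip_width: 0.011
finger_force: 79.4
clock: 10.55
position: [0.6183, 0.1336, 0.1303]
tool_rot: [-3.142, 0.0, 3.101]
force: [-0.7, 0.5, -3.8]
grip_width: 0.011
finger_force: 79.4
```

```bash
python3 -m inch '[[-0.001,0,0,0,0,0,1],[0,0,0,0,0,0,1]]' 80
python3 -m inch '[[-0.001,0,0,0,0,0,1],[0,0,0,0,0,0,1]]' 80|sed -n 2,4p
python3 - <<'E'
from h import *
for n in('side','wrist'):
    c,im=snap(n,n+'_in')
    for l in('tabs','seat'):
        for x in landmark_of(l,n)[:6]:
            w=onz(c,x['xy'],{'tabs':.143,'seat':.122}[l])
            if w[1]>0.03 and w[1]<.3: print(n,l,np.round(x['xy'],1),round(x['score'],2),w.round(4))
S=cv2.imread('pics/side_in.png');w=cv2.imread('pics/wrist_in.png')
cv2.imwrite('pics/m3.png',np.hstack([cv2.resize(S[100:170,260:340],(480,420),interpolation=2),cv2.resize(w[220:360,180:320],(320,320)) if 0 else cv2.resize(w[220:360,205:305],(300,420))]))
E
```

```text
clock: 10.75
position: [0.6193, 0.1336, 0.1303]
tool_rot: [-3.142, 0.0, 3.101]
force: [1.1, 0.1, -4.5]
grip_width: 0.0112
finger_force: 79.4
position: [0.6198, 0.1335, 0.1302]
tool_rot: [-3.141, -0.001, 3.101]
force: [-4.3, 0.5, -1.8]
side tabs [305.5 126.4] 0.72 [0.6419 0.1349 0.143 ]
side tabs [299.4 122.7] 0.43 [0.6237 0.1537 0.143 ]
side seat [304.  132.7] 0.72 [0.6381 0.1273 0.122 ]
wrist tabs [248.5 284.1] 0.87 [0.6413 0.1302 0.143 ]
```

View pics/m3.png

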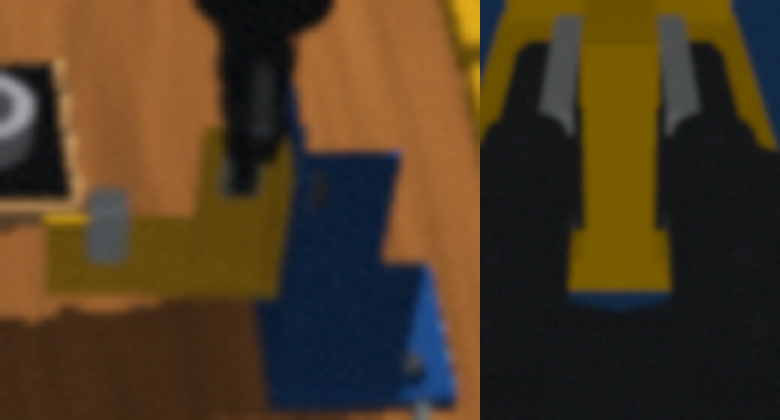

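The plate meets the panel at exactly the expected x, so the tabs are in the slots. Backing off 1 mm and pushing down.

```bash
python3 -m inch '[[0.001,0,0.004,0,0,0,1],[0,0,0.004,0,0,0,1],[0,0,0,0,0,0,1]]' 80
python3 -m inch '[[0,0,0.003,0,0,0,1],[0,0,0.003,0,0,0,1],[0,0,0,0,0,0,1]]' 80 | sed -n 2,4p
python3 -m inch '[[0,0,0.002,0,0,0,1],[0,0,0.002,0,0,0,1],[0,0,0,0,0,0,1]]' 80| sed -n 2,4p
```

```text
clock: 11.55
position: [0.6187, 0.1337, 0.1216]
tool_rot: [-3.141, -0.001, 3.101]
force: [-3.3, -0.6, -5.9]
grip_width: 0.0112
finger_force: 79.1
position: [0.6189, 0.1336, 0.1157]
tool_rot: [-3.141, -0.001, 3.101]
force: [-2.3, -0.1, -9.4]
position: [0.6192, 0.1335, 0.112]
tool_rot: [-3.141, -0.0, 3.101]
force: [-2.0, 0.9, -8.5]
```

```bash
python3 -m inch '[[0,0,0.002,0,0,0,1],[0,0,0.001,0,0,0,1],[0,0,0,0,0,0,1]]' 80| sed -n 2,4p
python3 -m inch '[[0,0,0.001,0,0,0,1],[0,0,0.001,0,0,0,1],[0,0,0,0,0,0,1]]' 80| sed -n 2,4p
```

```text
position: [0.6196, 0.1336, 0.1094]
tool_rot: [3.142, 0.001, 3.101]
force: [-0.8, -1.1, -3.2]
position: [0.6197, 0.1336, 0.1088]
tool_rot: [3.141, 0.001, 3.101]
force: [-9.2, -1.3, 17.5]
```

```bash
python3 -m inch '[[0,0,0.001,0,0,0,1],[0,0,-0.001,0,0,0,0.5],[0,0,0,0,0,0,0.2],[0,0,0,0,0,0,0.2],[0,0,0,0,0,0,0.2]]' 80
python3 -m inch '[[0,0,-0.02,0,0,0,0.2],[0,0,-0.04,0,0,0,0],[0,0,-0.045,0,0,0,0],[0.02,0,-0.045,0,0,0,0],[0.02,0,-0.03,0,0,0,0]]' 80
python3 - <<'E'
from h import *
D={}
for n in('side','wrist','top'):
    c,im=snap(n,n+'_rel')
    for l,z in dict(tabs=.122,seat=.122,post_foot=.056,ring=.02,fin=.145).items():
        for x in landmark_of(l,n)[:6]:
            w=onz(c,x['xy'],z)
            if w[1]>0.03 : print(n,l,np.round(x['xy'],1),round(x['score'],2),w.round(4)); D.setdefault(l,[]).append((c,x['xy']))
for l in D: print(l,tri(D[l]).round(4))
S=cv2.imread('pics/side_rel.png');w=cv2.imread('pics/wrist_rel.png')
cv2.imwrite('pics/m4.png',np.hstack([cv2.resize(S[100:170,260:340],(400,350),interpolation=2),cv2.resize(w,(400,350))]))
E
```

```text
clock: 13.25
position: [0.6193, 0.1336, 0.1072]
tool_rot: [-3.142, 0.0, 3.101]
force: [-0.4, -0.8, 0.4]
grip_width: 0.0681
finger_force: 0.0
clock: 13.75
position: [0.5794, 0.135, 0.29]
tool_rot: [3.141, 0.002, 3.1]
force: [-0.2, 0.2, 0.7]
grip_width: 0.0857
finger_force: 0.0
side tabs [306.4 129. ] 0.71 [0.6484 0.1451 0.122 ]
side seat [303.6 132.4] 0.78 [0.637  0.1288 0.122 ]
side post_foot [278.3 147.5] 0.8 [0.5555 0.1264 0.056 ]
side ring [257.8 121.5] 0.76 [0.4926 0.3042 0.02  ]
side fin [295.6 126.6] 0.79 [0.6086 0.1327 0.145 ]
wrist tabs [252.9 219.4] 0.87 [0.6405 0.134  0.122 ]
wrist tabs [251.3 221.7] 0.54 [0.6436 0.1319 0.122 ]
wrist seat [254.2 222.8] 0.8 [0.6453 0.1355 0.122 ]
wrist post_foot [249.2 139.1] 0.76 [0.5491 0.1328 0.056 ]
wrist ring [358.6  87.8] 0.63 [0.4855 0.2941 0.02  ]
wrist ring [251.7 219.7] 0.32 [0.6874 0.1309 0.02  ]
wrist fin [247.6 206.2] 0.93 [0.6134 0.1289 0.145 ]
top tabs [173.6 131.8] 0.65 [0.642 0.131 0.122]
top seat [170.9 131.5] 0.82 [0.6431 0.1384 0.122 ]
top post_foot [175.7 169.2] 0.76 [0.5522 0.1386 0.056 ]
top fin [178.2 171.7] 0.61 [0.5267 0.1134 0.145 ]
top fin [174. 141.] 0.6 [0.6099 0.1249 0.145 ]
tabs [0.6409 0.1324 0.1297]
seat [0.6428 0.1366 0.1184]
post_foot [0.5535 0.1359 0.0479]
ring [0.5174 0.1479 0.2403]
fin [0.5854 0.12   0.159 ]
```

View pics/m4.png

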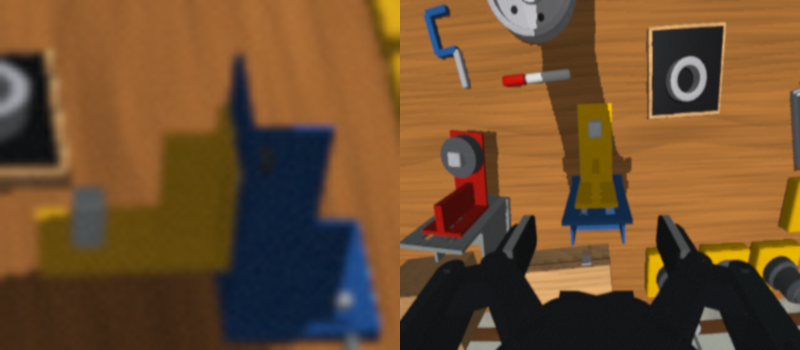

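The bracket hangs level and flush, with post_foot at about (0.552, 0.134). I add a confirming push on the fin with shut fingers.

```bash
python3 -m inch '[[-0.018,0,0.02,0,0,0,1],[-0.018,0,0.03,0,0,0,1],[0,0,0.03,0,0,0,1],[0,0,0.03,0,0,0,1],[0,0,0.015,0,0,0,1]]' 80
python3 -m inch '[[0,0,0.008,0,0,0,1],[0,0,0.006,0,0,0,1],[0,0,0.003,0,0,0,1],[0,0,0,0,0,0,1]]' 80
```

```text
clock: 15.15
position: [0.6143, 0.1335, 0.1599]
tool_rot: [-3.141, -0.003, 3.101]
force: [0.2, -0.3, -0.0]
grip_width: 0.0119
finger_force: 0.0
clock: 15.55
position: [0.6155, 0.1338, 0.1458]
tool_rot: [3.141, 0.001, 3.101]
force: [-0.3, -1.1, 0.7]
grip_width: 0.0002
finger_force: 0.0
```

```bash
python3 -m inch '[[0,0,0.002,0,0,0,1],[0,0,0,0,0,0,1]]' 80|sed -n 2,4p
python3 -m inch '[[0,0,0.002,0,0,0,1],[0,0,0,0,0,0,1]]' 80|sed -n 2,4p
```

```text
position: [0.6157, 0.1339, 0.1441]
tool_rot: [3.141, 0.001, 3.101]
force: [-0.8, 1.1, 3.7]
position: [0.6158, 0.1339, 0.1436]
tool_rot: [3.14, 0.002, 3.101]
force: [-10.0, -1.2, 28.3]
```

The fin top stops firm at 0.144 (home is 0.145), so the bracket is home. Now to the ring.

```bash
python3 -m inch '[[0,0,-0.04,0,0,0,1],[0.01,0,-0.045,0,0,0,0.5],[0.032,0.037,-0.01,0,0,0,0],[0.032,0.037,0,0,0,0,0],[0.032,0.037,0,0,0,0,0]]' 60
python3 -m inch '[[0.03,0.037,0,0,0,0,0],[0,0.008,0,0,0,0,0],[0,0,0,0,0,0,0],[0,0,0,0,0,0,0]]'
python3 - <<'E'
from h import *
c,im=wl(['ring','tray','post_foot','fin','tabs'],dict(ring=.02,tray=0,post_foot=.056,fin=.145,tabs=.122))
for x in outline_of('ring','wrist')[:2]: print('ring outline',x['rect'],x['score'])
g=cv2.cvtColor(im,cv2.COLOR_RGB2HSV)
r=outline_of('ring','wrist')[0]['region'].astype(np.uint8)
cn=max(cv2.findContours(r,0,1)[0],key=cv2.contourArea)
P=np.array([onz(c,p,.048)[:2] for p in cn[:,0].astype(float)]);print('outer hull @top',cv2.minEnclosingCircle(P.astype(np.float32)))
Q=np.array([onz(c,p,.048)[:2] for p in np.argwhere(r)[:,::-1].astype(float)]);print(P.min(0),P.max(0))
cv2.imwrite('pics/ringc.png',im[:,:,::-1])
s=telemetry.observe();print(s['position'],s['tool_rot'],s['force'],s['clock'])
E
```

```text
clock: 16.45
position: [0.5129, 0.2502, 0.2374]
tool_rot: [3.14, 0.001, 3.1]
force: [1.5, 0.5, 0.0]
grip_width: 0.0579
finger_force: 0.0
clock: 16.85
position: [0.4864, 0.2942, 0.2366]
tool_rot: [-3.141, 0.001, 3.1]
force: [-1.0, -0.1, 1.0]
grip_width: 0.0858
finger_force: 0.0
ring [([254.8, 161.5], 0.72, [0.4857, 0.2984])]
tray [([258.5, 148.9], 0.91, [0.472, 0.3045])]
post_foot [([132.9, 219.3], 0.98, [0.5492, 0.1334])]
fin []
tabs [([70.0, 156.3], 0.54, [0.4504, 0.1153])]
ring outline [231.7, 140.8, 281.7, 188.6] 0.64
outer hull @top ((0.48319968581199646, 0.29845136404037476), 0.033150218427181244)
[0.45017589 0.26781885] [0.51622347 0.32999545]
[0.48593473 0.29479332 0.23626589] [-3.14151040e+00 -2.91556347e-05  3.10009234e+00] [ 0.10186607  0.37881117 -0.87339579] 17.25
```

View pics/ringc.png

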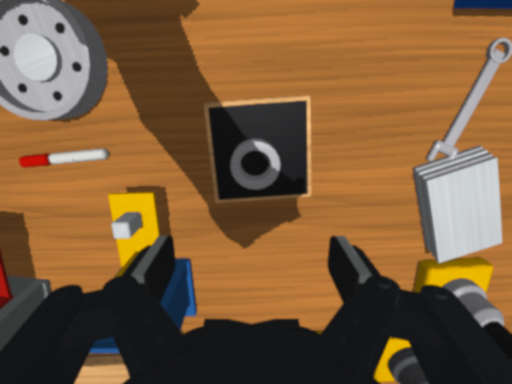

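The ring is at (255,163) in the tray, centre about (0.484, 0.2985), and the post is at (127,225). Descending on the ring.

```bash
python3 -m inch '[[0.002,0.004,0.04,0,0,0,0],[0,0,0.045,0,0,0,0],[0,0,0.045,0,0,0,0],[0,0,0.045,0,0,0,0],[0,0,0.025,0,0,0,0]]' 50
python3 -m inch '[[0,0,0.012,0,0,0,0],[0,0,0.006,0,0,0,0],[0,0,0,0,0,0,0.1],[0,0,0,0,0,0,0.2],[0,0,0,0,0,0,1]]' 50
python3 -m inch '[[0,0,0,0,0,0,1],[0,0,0,0,0,0,1],[0,0,0,0,0,0,1]]' 50
```

```text
clock: 17.75
position: [0.4827, 0.2983, 0.0331]
tool_rot: [-3.14, -0.002, 3.101]
force: [0.6, 0.1, -0.5]
grip_width: 0.0852
finger_force: 0.0
clock: 18.25
position: [0.4845, 0.2996, 0.0201]
tool_rot: [3.14, 0.001, 3.101]
force: [-3.2, -3.3, 12.5]
grip_width: 0.0632
finger_force: 51.5
clock: 18.55
position: [0.4846, 0.2997, 0.0201]
tool_rot: [3.14, 0.002, 3.101]
force: [-3.8, -2.9, 12.9]
grip_width: 0.0633
finger_force: 51.7
```

Tips touch the foam, so they are level with the ring's underside. I regrip 7 mm higher so they clear the shelf.

```bash
python3 -m inch '[[0,0,0,0,0,0,0.12],[0,0,-0.003,0,0,0,0.12],[0,0,-0.005,0,0,0,0.12],[0,0,0,0,0,0,1],[0,0,0,0,0,0,1]]' 50
python3 -m inch '[[0,0,0,0,0,0,1],[0,0,0,0,0,0,1],[0,0,0,0,0,0,1]]' 60
```

```text
clock: 19.05
position: [0.4844, 0.2996, 0.0278]
tool_rot: [3.14, 0.001, 3.1]
force: [-5.7, -2.3, 28.5]
grip_width: 0.0629
finger_force: 47.5
clock: 19.35
position: [0.4843, 0.2997, 0.0279]
tool_rot: [3.14, 0.001, 3.1]
force: [-7.3, -2.6, 31.1]
grip_width: 0.0622
finger_force: 57.6
```

```bash
python3 -m inch '[[0,0,-0.004,0,0,0,1],[0,0,-0.004,0,0,0,1],[0,0,-0.012,0,0,0,1],[0,0,-0.02,0,0,0,1],[0,0,0,0,0,0,1]]' 60
python3 -m inch '[[0,0,-0.04,0,0,0,1],[0,0,-0.04,0,0,0,1],[0,0,-0.04,0,0,0,1],[0,0,-0.02,0,0,0,1],[0,0,0,0,0,0,1]]' 60
python3 - <<'E'
from h import *
s=telemetry.observe();print(s['position'],s['tool_rot'],s['force'])
c,im=wl(['ring','post_foot'],dict(ring=.198,post_foot=.056))
cs,_=snap('side','s_ring')
S=cv2.imread('pics/s_ring.png')
for x in landmark_of('ring','side')[:3]: print(x['xy'],x['score'],onz(cs,x['xy'],.198))
cv2.imwrite('pics/m5.png',np.hstack([cv2.resize(im[:,:,::-1],(400,300)),cv2.resize(S[50:140,210:330],(400,300))]))
E
```

```text
clock: 19.85
position: [0.4849, 0.2999, 0.0686]
tool_rot: [3.14, 0.003, 3.101]
force: [1.1, 0.3, -3.4]
grip_width: 0.0627
finger_force: 66.6
clock: 20.35
position: [0.4848, 0.2999, 0.2087]
tool_rot: [3.139, 0.003, 3.101]
force: [-0.1, 0.1, -4.1]
grip_width: 0.0622
finger_force: 68.9
[0.48480605 0.29989655 0.20869086] [3.13872743e+00 3.13232018e-03 3.10075287e+00] [-0.09446911  0.09385743 -4.10403238]
ring [([249.8, 235.7], 0.95, [0.4876, 0.2981])]
post_foot [([120.4, 229.2], 0.68, [0.5485, 0.1358])]
[256.6, 85.7] 0.56 [0.48591236 0.2860142  0.198     ]
```

View pics/m5.png

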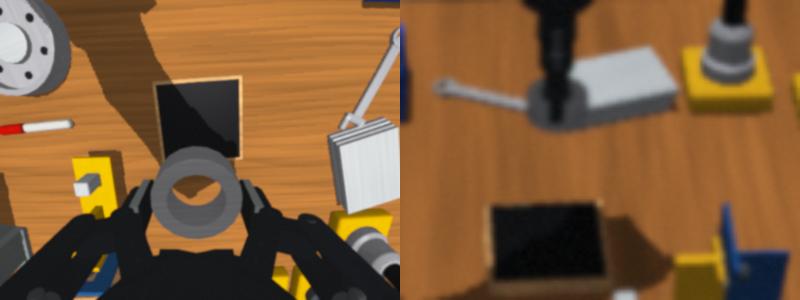

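I've now viewed 12 pictures, two over the limit of 10, so I work from numbers only from here. The ring is held flat and its underside is about 8 mm below TCP. Moving over the post.

```bash
python3 -m inch '[[-0.014,-0.032,0,0,0,0,1],[-0.018,-0.041,0,0,0,0,1],[-0.018,-0.041,0,0,0,0,1],[-0.014,-0.032,0,0,0,0,1],[-0.007,-0.0155,0,0,0,0,1]]' 60
python3 -m inch '[[0,0,0.025,0,0,0,1],[0,0,0.025,0,0,0,1],[0,0,0.025,0,0,0,1],[0,0,0.015,0,0,0,1],[0,0,0,0,0,0,1]]' 60
python3 - <<'E'
from h import *
s=telemetry.observe();print(s['position'],s['tool_rot'],s['force'])
zr=s['position'][2]-.008
c,im=wl(['ring','post_foot'],dict(ring=zr,post_foot=.056))
for n in ['wrist']:
  for x in outline_of('ring',n)[:1]: 
    r=x['region'].astype(np.uint8);print(x['rect'])
# bright post pixels inside the bore: look for projected bore circle
k=np.linspace(0,2*np.pi,60)
B=proj(c,np.c_[s['position'][0]+.02*np.cos(k),s['position'][1]+.02*np.sin(k),np.full(60,zr+.028)])
m=np.zeros(im.shape[:2],np.uint8);cv2.fillPoly(m,[np.int32(B)],1)
print('bore px',B.min(0),B.max(0))
for xx,yy in((-.011,-.011),(-.011,.011),(.011,.011),(.011,-.011)): print('post top exp',proj(c,[[.550+xx,.135+yy,.096]])[0].round(1))
h=cv2.cvtColor(im,cv2.COLOR_RGB2HSV)
y0,x0=B.min(0)[::-1].astype(int);y1,x1=B.max(0)[::-1].astype(int)
print('S');print(h[y0:y1+1:3,x0:x1+1:3,1]);print('V');print(h[y0:y1+1:3,x0:x1+1:3,2])
E
```

```text
clock: 21.1
position: [0.5488, 0.1311, 0.2053]
tool_rot: [-3.14, -0.001, 3.097]
force: [-0.9, 0.5, -4.7]
grip_width: 0.062
finger_force: 68.9
clock: 21.6
position: [0.5467, 0.1345, 0.1135]
tool_rot: [-3.14, -0.004, 3.101]
force: [0.2, -0.3, -2.8]
grip_width: 0.0624
finger_force: 68.8
[0.54666465 0.134454   0.11351296] [-3.13962506 -0.00440013  3.10066959] [ 0.1960399  -0.27687392 -2.82067385]
ring []
post_foot []
[192.5, 189.4, 308.4, 303.6]
bore px [214.71319162 223.77532986] [291.00890072 290.18717078]
post top exp [236.  216.9]
post top exp [269.9 215.7]
post top exp [270.5 245.7]
post top exp [237.9 246.8]
S
[[  5   5   7   5   5   7   7   7   5   7   7   7   5   5   7   5   5   7
    8   5   5   5   7   5   7   8]
 [  7   5   7   5   7   5   3   2   7   9   9   9   8   8   9   6   9   2
   29   3   5   3   5   5   3   5]
 [  7   8   5   5   5  61 172  45   9   9   9   8   9   6   6   9   9  20
  225 162  39   5   5   8   5   5]
 [  5   8   8  10 143 255 255  54   7   6  11   9  11   6   6  11   9  20
  253 255 217  77   3   5   5   5]
 [  5   5   5 145 255 255 255  76   9   9   
[... 3837 characters left out ...]
89  89  89
   89  87  88  88  87  88  99 102]
 [103 102  92  88  89  89  90  90  90  90  91  92  91  89  90  90  89  90
   89  88  87  87  87  92 102 102]
 [104 103 100  90  88  89  89  89  89  90  89  90  89  90  90  89  89  89
   87  88  89  88  94 102 103 102]
 [102 102 101 100  91  89  89  91  91  90  90  91  92  92  93  91  92  91
   90  91  90  96 104 105 104 105]
 [104 105 105 105 105  99  93  93  91  91  92  90  90  90  91  90  90  89
   90  92  98 101 101 101 102 101]
 [103 103 102 103 103 103 100  96  93  91  90  90  90  90  91  90  92  93
   97 103 104 103 103 102 103 102]
 [102 103 104 103 105 104 104 105 104 102  99  98  97  97  99 102 104 104
  105 104 104 104 104 105 105 104]]
```

The post shows inside the bore, within about 3 mm of its centre (clearance 9 mm). Lowering.

```bash
python3 -m inch '[[-0.001,0,0.01,0,0,0,1],[0,0,0.01,0,0,0,1],[0,0,0.01,0,0,0,1],[0,0,0.006,0,0,0,1],[0,0,0,0,0,0,1]]' 60
python3 -m inch '[[0,0,0.005,0,0,0,1],[0,0,0.003,0,0,0,1],[0,0,0,0,0,0,1]]' 60
```

```text
clock: 22.3
position: [0.5487, 0.1348, 0.0792]
tool_rot: [-3.141, -0.002, 3.101]
force: [-0.1, 0.2, -3.7]
grip_width: 0.0618
finger_force: 68.8
clock: 22.6
position: [0.5491, 0.135, 0.072]
tool_rot: [-3.141, -0.0, 3.101]
force: [0.1, 1.3, -3.1]
grip_width: 0.0622
finger_force: 68.9
```

```bash
python3 -m inch '[[0,0,0.003,0,0,0,1],[0,0,0.002,0,0,0,1],[0,0,0,0,0,0,1]]' 60|sed -n 2,4p
python3 -m inch '[[0,0,0.001,0,0,0,1],[0,0,0.001,0,0,0,1],[0,0,0,0,0,0,1]]' 60|sed -n 2,4p
```

```text
position: [0.5491, 0.1349, 0.0671]
tool_rot: [-3.141, -0.0, 3.101]
force: [-0.8, -0.2, -3.7]
position: [0.5492, 0.135, 0.0652]
tool_rot: [-3.142, -0.0, 3.101]
force: [0.3, 0.6, -3.6]
```

```bash
python3 -m inch '[[0,0,0.001,0,0,0,1],[0,0,0,0,0,0,1]]' 60|sed -n 2,4p
python3 -m inch '[[0,0,0.001,0,0,0,1],[0,0,0,0,0,0,1]]' 60|sed -n 2,4p
```

```text
position: [0.5492, 0.1349, 0.0642]
tool_rot: [-3.142, -0.0, 3.101]
force: [0.7, -0.5, -3.1]
position: [0.5492, 0.1349, 0.0632]
tool_rot: [-3.142, -0.0, 3.101]
force: [0.6, 0.0, -3.9]
```

```bash
python3 -m inch '[[0,0,0.001,0,0,0,1],[0,0,0,0,0,0,1]]' 60|sed -n 2,4p
python3 -m inch '[[0,0,0.001,0,0,0,1],[0,0,0,0,0,0,1]]' 60|sed -n 2,4p
```

```text
position: [0.5492, 0.1349, 0.0622]
tool_rot: [-3.142, -0.0, 3.101]
force: [-0.4, -0.0, -3.3]
position: [0.5491, 0.135, 0.0613]
tool_rot: [-3.142, -0.0, 3.101]
force: [-1.2, 0.4, -0.3]
```

The ring rests on the shelf. Letting go, then rising.

```bash
python3 -m inch '[[0,0,0.0005,0,0,0,1],[0,0,0,0,0,0,0.2],[0,0,0,0,0,0,0.1],[0,0,0,0,0,0,0],[0,0,0,0,0,0,0]]' 20
python3 -m inch '[[0,0,0,0,0,0,0],[0,0,-0.01,0,0,0,0],[0,0,-0.03,0,0,0,0],[0,0,-0.045,0,0,0,0],[0.02,0,-0.045,0,0,0,0]]' 20
python3 -m inch '[[0.02,0,-0.02,0,0,0,0],[0,0,0,0,0,0,0],[0,0,0,0,0,0,0]]' | head -4
python3 - <<'E'
from h import *
D={}
for n in('side','wrist'):
    c,im=snap(n,n+'_end')
    for l,z in dict(ring=.056,tabs=.122,fin=.145).items():
        for x in landmark_of(l,n)[:4]:
            w=onz(c,x['xy'],z)
            if w[1]>.03: print(n,l,round(x['score'],2),w.round(4))
    if n=='wrist':
        for xx,yy in((-.011,-.011),(.011,.011)): print('post exp',proj(c,[[.549+xx,.135+yy,.096]])[0].round(1))
        print('ring c exp',proj(c,[[.549,.135,.084]])[0].round(1),[x['rect'] for x in outline_of('ring',n)[:3]])
E
```

```text
clock: 24.5
position: [0.5494, 0.135, 0.0609]
tool_rot: [3.142, 0.0, 3.101]
force: [0.1, 0.3, 0.6]
grip_width: 0.0854
finger_force: 0.0
clock: 25.0
position: [0.5301, 0.1354, 0.1928]
tool_rot: [-3.141, 0.001, 3.1]
force: [0.2, 1.2, 1.6]
grip_width: 0.085
finger_force: 0.0
clock: 25.3
position: [0.5094, 0.1368, 0.2116]
tool_rot: [3.141, 0.001, 3.101]
force: [-0.1, 0.2, -0.5]
side tabs 0.8 [0.6431 0.1374 0.122 ]
side fin 0.6 [0.6129 0.1239 0.145 ]
wrist ring 0.73 [0.5501 0.1329 0.056 ]
wrist tabs 0.61 [0.638  0.1353 0.122 ]
wrist fin 0.96 [0.6108 0.1323 0.145 ]
wrist fin 0.21 [0.6234 0.1301 0.145 ]
post exp [241.2 211.2]
post exp [263.1 229.6]
ring c exp [252.2 215.8] [[224.1, 182.5, 279.9, 238.4]]
```

```bash
python3 -c "
from workcell import bot
print(bot.job_done())"
```

```text
the job is handed in; nothing more can be done
None
```

I handed the job in at about 25 s: the bracket is home on the blue upright and the ring is on its post, but the catch click was inferred from push forces and heights, not seen, no verdict came back, and I viewed 12 pictures against the limit of 10.

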